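Load a printing stamp into the lamp dryer and latch its guard

ROBOT

A 6-joint arm with a two-finger parallel gripper is mounted at the origin on the work surface. World frame = base frame: x ahead of the robot, y to its left, z up, the work surface at z = 0. Lengths are in mm, angles in rad, forces in N, time in s.
With the tool pointing down it reaches from about 325 to 775 mm from the base axis. Payload 5.5 kg.
Tool frame: the origin (TCP) lies on the centre line of the jaws, within the pads' length; the fingertips stand 19 mm ahead of it and the grasp point (between the pads) is the TCP; z points along the fingers, y is the line along which they close (so a half turn about z gives the same grasp; the last joint's range is limited). The gripper opens to 85 mm and grips with 20 to 120 N. Pads are 22 mm wide; open, the fingers measure 114 mm over their backs; the gripper's body (76 mm by 85 mm) begins 54 mm behind the grasp point. The pads swing forward as they close: fully open they stand 13 mm farther back than shut.
Start: joints at [1.272, 0.091, 1.231, -0, 1.82, -0.057], TCP at [143.674, 582.558, 250.275] pointing down, gripper open.
Joint ranges: [-2.87, 2.87], [-0.86, 2.18], [0.17, 2.46], [-1.51, 4.65], [0.06, 2.69], [-2.65, 2.65]. Speed limits (rad/s): [2.57, 2.57, 3.01, 3.14, 3.14, 3.14].

INTERFACE

Orientations are given as a unit quaternion [w, x, y, z].
In Python, from workcell import * gives the robot as it stands.
- The arm moves only by the tool step_arm, never from a script. Its arguments are lists of equal length, an entry for each row: "xyz": the shift along the tool's x, y, z in units of 0.04 m (1.0 is 0.04 m), a list of three; "dr": the turn, a rotation vector about the tool's x, y, z in units of 6 degrees (1.0 is 6 degrees), a list of three; "grip": the closure, from -1 (fully open) to 1 (shut), so that 0 is half open. In form: {"xyz": [[x, y, z], ...], "dr": [[wx, wy, wz], ...], "grip": [grip, ...]}. A call has 1 to 12 rows; each row shifts and turns the commanded pose from where the row before left it, along the tool's axes as they then stand; what a row does not reach is not made up. A row lasts 1/12 s, in which the tool goes at most 41.7 mm and 7.16 degrees, less where a joint would pass 70% of its speed; a pose out of reach is approached as far as the arm can. A call with a number of a shift or a turn outside -1 to 1 is refused whole. A call with a gripper value outside its range is refused whole. The fingers move at their own pace and stop on an object; "squeeze" is the grip in N (left out, the last holds). Time passes only in rows, so rows that do not move let the fingers close. It gives the time, the measured TCP pose, the force, the opening and the grip force at its end, in the units of the state.
- sense(): the state, without advancing time (a new reading comes with each control period).
- camera(name): name is "side" or "top"; returns a dict with "pixels" (480x640x3 uint8, red, green, blue), "intrinsics" (3x3 intrinsics, pixels), "D" ([k1, k2, p1, p2, k3] as OpenCV has them; the pictures are not rectified), "R" (3x3) and "t" (3): a world point X has camera coordinates R X + t. Camera axes: x right, y down, z forward; pixel columns grow to the right and rows downward; lengths in mm; the calibration is good to about 2 mm. A picture is of the moment at which its call begins. There is no depth.
- job_done(): hands the job in; it is judged then, once.
Trained networks look in the newest picture that a camera, given by its name, has taken for a name from the list of things; names that differ only in an ending like _2 or _b are one class to them, and where a whole thing is asked for, a point or a joint stands for the part that bears it (a point fixed in the world has none). Each returns a list of dicts, best first, with "p" (0 to 1); they miss things now and then, are a little off and sometimes report something else, mostly with a low value. They report only what shows in the picture. A call takes as long as a camera call. They do not tell look-alikes from the thing itself.
- spot_in(thing, camera): "box" ([left, top, width, height] in pixels, round what is visible of it).
The state is a dict: "time": time; "qpos": joint angles; "qvel": joint speeds; "tau": joint torques, N m; "tcp_pos": TCP position; "ee_rot": TCP orientation; "force": force on the tool from outside, world axes, zero at the start; "ft_torque": the same for the moment, N m; "opening": finger opening in mm; "grip_force": force on a finger pad.
Only numpy, scipy, OpenCV 4.12 (cv2) and the standard library are available. Lean on these libraries where they do the work, as an engineer would, in place of code of your own. Each camera call takes 0.05 s, during which the arm holds its last target. There are 200 camera calls.

TASK

Put the oblong printing stamp flat into the dryer's tray, then push the clear guard shut over it until its latch clicks and holds. Push the guard gently, only as hard as the latch needs, do not ram it against its end stop, and leave the other stamps and the ink jar alone.

Things in the scene. Friction and masses are not known exactly. Their poses are not given: they have to be found in the camera images.
- dryer: Grey metal lamp dryer, fixed on the table. Origin: at table height under the tray's centre. Its +y is the way the guard closes, +x the latch's side. Base: x -88 to +128, y -250 to +135, z 0 to 50 mm. A lamp housing 118 mm wide stands on it at y +73 to +123, up to z 125 mm, closing off the guard's far end. The latch hardware is at x +55 to +125, y -45 to +53, up to z 94 mm.
- tray (a point): Centre of the tray's floor on top of the dryer base, 50 mm above the table; axes as the dryer's. The tray is a shallow pocket 54 mm (x) by 92 mm (y) inside, within an aluminium lip 5 mm wide and 6 mm high. The stamp lies in it with its long side along y, either way round.
- guard (a joint): Travel of the guard along the dryer's +y, in m: 0 fully open; starts at 0 to 0.02 (its front edge then 110 to 90 mm short of the tray's centre); the latch catches at 0.161 to 0.179. The guard is a clear hood 108 mm wide, 125 long, 66 high, foot 52 mm above the table, open in front and below. About 2 N of friction; pushing it with more than 22 N is too hard. Nothing on it to grip.
- push_face (a point): Centre of the outer face of the guard's rear end plate (aluminium, upright, 108 mm wide, from 52 to 118 mm above the table); moves with the guard. Axes as the dryer's: push it along +y with the closed fingertips. There is free room behind it (-y).
- latch_place (a point): Nominal place of the latch on the base, 50 mm above the table, axes as the dryer's. The latch plate is bolted through slots: pawl, sprung buffer and stop lie up to 9 mm off along y, differently each time, which no pose here tells. The buffer pushes back over the last 12 mm before the catch (3 to 8 N); let go too early and it pushes the guard back. A hard end stop lies 2.5 mm past the catch.
- pawl (a joint): Retraction of the sprung brass latch pawl with its black end knob, in m along the dryer's +x: 0 fully out; the guard's lug lifts it to about 0.008, beginning some 24 mm before the catch; it snaps back to 0 behind the lug at the catch. The push on the guard peaks near 8 to 14 N before the snap, drops a little at it, and climbs steeply at the end stop.
- oblong: The oblong white plaster stamp with a black scroll pattern on top, 42 mm (own x) by 78 mm (own y) by 28 mm high, about 0.15 kg; lies on the table; origin at the centre of its underside.
- octagon: Bystander: eight-sided white plaster stamp with black flower, 76 mm across, 30 mm high; origin at the centre of its underside.
- triangle: Bystander: three-cornered white plaster stamp with black face, corners 45 mm from the centre, 28 mm high; origin at the centre of its underside.
- ink_jar: Bystander: round ink jar with black cap, 60 mm across, 75 mm high; origin at the centre of its underside.
Mind the look-alikes: they are no part of the job. Leave any blue look-alike of the oblong alone.

How it is judged:
By the outcome, as a careful person would: the job done as asked, in the order asked, and still so for the second after the job is handed in, with the robot touching nothing.
It also fails if it takes over 72 s, if anything falls off the work surface, if the arm or the gripper's body presses on something with over 40 N, if the wrist force passes 120 N, or if a joint passes its speed limit or range.

## Working session

There is one attempt and no reset: what is moved stays moved. The work goes in short steps, Python scripts to look and compute and a tool call to move; the robot and the scene stay as the last step left them, time stands still between calls to the robot, and variables do not carry over. Pictures are saved under pics/ and viewed, at most 10 in all, crops included, and the job is handed in when it is done.

Besides the shell and the picture viewer there is one more tool, called after "Emit:" as name(argument=value, ...), one argument or row to a line, values as JSON. step_arm: Moves the arm, as the interface text tells. Its arguments: {"type":"object","properties":{"xyz":{"type":"array","items":{"type":"array","items":{"type":"number","minimum":-1,"maximum":1}}},"dr":{"type":"array","items":{"type":"array","items":{"type":"number","minimum":-1,"maximum":1}}},"grip":{"type":"array","items":{"type":"number"}},"squeeze":{"type":"number"}},"required":["xyz","dr","grip"]}

```bash
mkdir -p pics; cat > h.py <<'E'
from workcell import *
import numpy as np, cv2
def snap(n,f=None):
    c=camera(n)
    if f: cv2.imwrite('pics/'+f,c['pixels'][:,:,::-1])
    return {k:np.array(v) for k,v in c.items()}
def ray(c,uv):
    p=cv2.undistortPoints(np.array([[uv]],float),c['intrinsics'],c['D'])[0,0]
    return -c['R'].T@c['t'], c['R'].T@np.array([p[0],p[1],1])
def atz(c,uv,z):
    o,d=ray(c,uv); return o+d*(z-o[2])/d[2]
def tri(c1,u1,c2,u2):
    o,d=ray(c1,u1);q,e=ray(c2,u2)
    s=np.linalg.lstsq(np.c_[d,-e],q-o,rcond=None)[0]
    a=o+d*s[0];b=q+e*s[1]; return (a+b)/2,np.linalg.norm(a-b)
def proj(c,X):
    return cv2.projectPoints(np.array(X,float).reshape(-1,1,3),cv2.Rodrigues(c['R'])[0],c['t'].astype(float),c['intrinsics'],c['D'])[0].reshape(-1,2)
E
python3 - <<'E'
from h import *
for n in ['top','side']:
    c=snap(n,n+'1.png'); print(n,'pos',(-c['R'].T@c['t']).round())
    for t in ['dryer','oblong','octagon','triangle','ink_jar','guard','pawl']:
        print(t,[(np.round(d['box']).tolist(),round(d['p'],2)) for d in spot_in(t,n)][:4])
E
```

```text
top pos [ 215.  -43. 1402.]
dryer [([236.0, 166.0, 152.0, 109.0], 0.55), ([408.0, 250.0, 35.0, 25.0], 0.35)]
oblong [([449.0, 243.0, 37.0, 18.0], 0.93), ([406.0, 252.0, 37.0, 19.0], 0.84), ([404.0, 204.0, 22.0, 24.0], 0.74), ([463.0, 285.0, 36.0, 31.0], 0.59)]
octagon [([155.0, 272.0, 34.0, 32.0], 0.81)]
triangle [([163.0, 218.0, 24.0, 25.0], 0.71)]
ink_jar [([409.0, 153.0, 23.0, 28.0], 0.73)]
guard [([323.0, 184.0, 55.0, 55.0], 0.97)]
pawl []
side pos [ 401. -701.  891.]
dryer [([281.0, 174.0, 142.0, 159.0], 0.68)]
oblong [([238.0, 437.0, 46.0, 43.0], 0.75), ([314.0, 414.0, 36.0, 48.0], 0.68), ([296.0, 359.0, 37.0, 40.0], 0.64), ([352.0, 347.0, 43.0, 29.0], 0.59)]
octagon [([249.0, 149.0, 31.0, 25.0], 0.64)]
triangle [([308.0, 147.0, 23.0, 22.0], 0.54), ([322.0, 237.0, 72.0, 74.0], 0.2)]
ink_jar [([427.0, 337.0, 30.0, 36.0], 0.93)]
guard [([323.0, 236.0, 73.0, 75.0], 0.81), ([355.0, 221.0, 4.0, 2.0], 0.63)]
pawl [([352.0, 216.0, 23.0, 7.0], 0.63)]
```

View pics/top1.png

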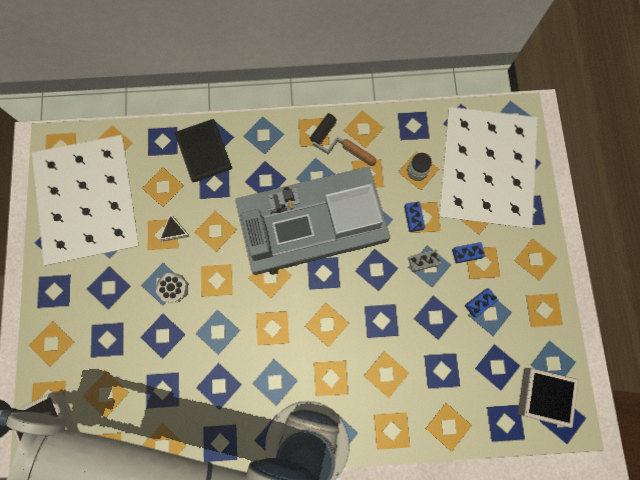

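View pics/side1.png

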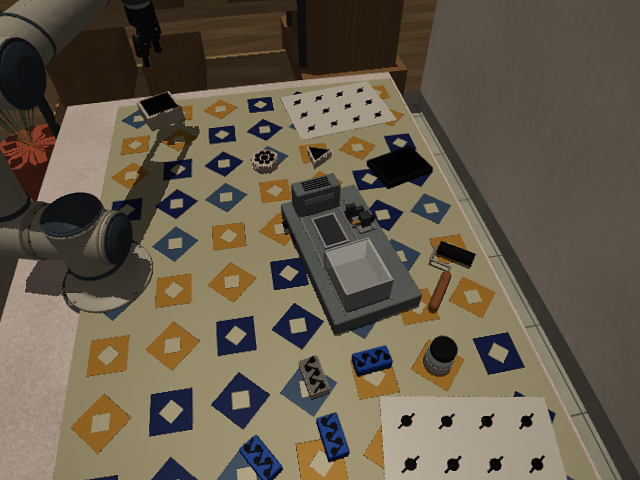

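Stamp candidates in the top view are the white one with black scroll at (424,261) and blue look-alikes at (468,253), (415,216) and (481,303). I choose the white one, which is at (314,377) in the side view. In the dryer the lamp is on the left, the guard is open on the right, and the latch is at (285,200). Next come close crops of both views.

```bash
python3 - <<'E'
import cv2
a=cv2.imread('pics/top1.png')[155:285,228:448]; b=cv2.imread('pics/side1.png')[165:405,270:430]
cv2.imwrite('pics/tc.png',cv2.resize(a,None,fx=3.6,fy=3.6,interpolation=cv2.INTER_CUBIC))
cv2.imwrite('pics/sc.png',cv2.resize(b,None,fx=2.5,fy=2.5,interpolation=cv2.INTER_CUBIC))
E
```

```text
(no output)
```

View pics/tc.png

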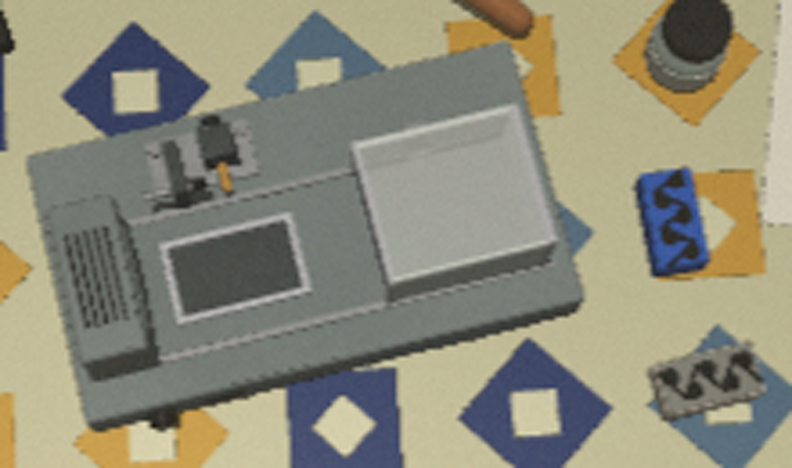

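View pics/sc.png

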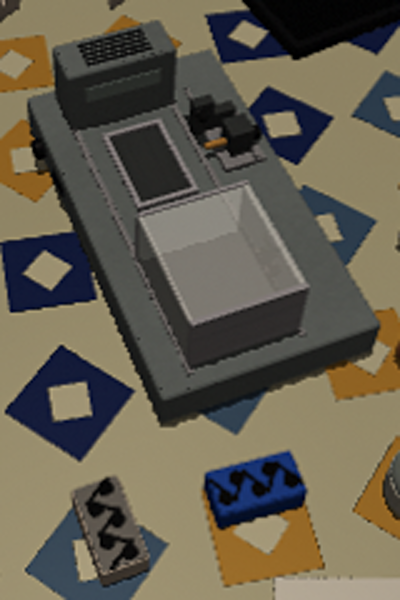

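```bash
python3 - <<'E'
from h import *
from scipy.optimize import least_squares
T=snap('top');S=snap('side')
t=lambda p:np.array(p)/3.6+[228,155]
s=lambda p:np.array(p)/2.5+[270,165]
def rep(n,a,b): print(n,[ (lambda r:(r[0].round(1).tolist(),round(r[1],1)))(tri(T,t(x),S,s(y))) for x,y in zip(a,b)])
lt=[(161,244),(291,214),(310,291),(181,321)]; ls=[(163,120),(202,192),(143,208),(105,135)]
rep('lip',lt,ls)
bt=[(28,157),(512,43),(582,297)]; 
gt=[(352,145),(519,105),(556,241),(389,280)]; gs=[(250,184),(308,287),(191,322),(136,217)]
rep('guardtop',gt,gs)
ot=[(651,367),(750,342),(764,375),(664,409)]; os=[(108,474),(149,562),(102,576),(72,492)]
rep('obl',ot,os)
def fit(model,obs,x0):
    f=lambda p: np.concatenate([(proj(c,model(p))-o).ravel() for c,o in obs])
    r=least_squares(f,x0,loss='soft_l1'); print(r.x.round(3),'res',np.abs(r.fun).max().round(2)); return r.x
def rect(xy,z):
    return lambda p:[[p[0]+np.cos(p[2])*a-np.sin(p[2])*b,p[1]+np.sin(p[2])*a+np.cos(p[2])*b,z if len(p)<4 else p[3]] for a,b in xy]
L=rect([(32,51),(32,-51),(-32,-51),(-32,51)],56)
fit(L,[(T,t(lt)),(S,s(ls))],[600,0,.2])
fit(L,[(T,t(lt)),(S,s(ls))],[600,0,.2,56])
B=rect([(128,135),(128,-250),(-88,-250)],50)
fit(B,[(T,t(bt))],[600,0,.2])
O=rect([(21,39),(21,-39),(-21,-39),(-21,39)],28)
fit(O,[(T,t(ot)),(S,s(os))],[500,-300,.2])
fit(O,[(T,t(ot)),(S,s(os))],[500,-300,.2,28])
G=rect([(54,62.5),(54,-62.5),(-54,-62.5),(-54,62.5)],118)
fit(G,[(T,t(gt)),(S,s(gs))],[600,-100,.2])
print(sense()['tcp_pos'],sense()['ee_rot'],sense()['force'])
E
```

```text
lip [([581.0, 58.1, 49.5], np.float64(4.5)), ([599.3, -41.5, 46.9], np.float64(5.5)), ([537.9, -51.9, 48.5], np.float64(5.5)), ([518.7, 45.6, 52.8], np.float64(2.4))]
guardtop [([630.3, -89.4, 110.0], np.float64(4.6)), ([649.4, -213.1, 116.6], np.float64(2.4)), ([544.3, -230.1, 118.4], np.float64(1.4)), ([523.1, -108.9, 112.2], np.float64(2.4))]
obl [([462.7, -306.7, 23.9], np.float64(3.7)), ([480.6, -385.2, 16.6], np.float64(0.5)), ([446.8, -391.5, 25.8], np.float64(11.6)), ([430.8, -314.4, 17.6], np.float64(4.2))]
[5.58259e+02 2.65000e-01 1.77000e-01] res 1.8
[5.59498e+02 2.62700e+00 1.76000e-01 4.96060e+01] res 1.53
[5.53194e+02 2.27300e+00 1.81000e-01] res 1.65
[ 4.53173e+02 -3.50681e+02  2.05000e-01] res 4.11
[ 4.54509e+02 -3.49177e+02  1.76000e-01  1.85710e+01] res 4.74
[ 5.86228e+02 -1.61097e+02  1.71000e-01] res 1.81
[143.69197733 582.56389688 250.29760489] [6.99973628e-06 1.20610618e-01 9.92699894e-01 1.53450061e-05] [-0.0057626  -0.31524197 -0.43994395]
```

Emit:
step_arm(
  xyz=[
    [0,0,0],
    [0,0,0],
    [0,0,0],
    [0,0,0],
    [0,0,0],
    [0,0,0],
    [0,0,0],
    [0,0,0],
    [0,0,0],
    [0,0,0],
    [0,0,0],
  ],
  dr=[
    [0,0,1],
    [0,0,1],
    [0,0,1],
    [0,0,1],
    [0,0,1],
    [0,0,1],
    [0,0,1],
    [0,0,1],
    [0,0,1],
    [0,0,1],
    [0,0,1],
  ],
  grip=[-1,-1,-1,-1,-1,-1,-1,-1,-1,-1,-1],
)

```text
time: 1.82
tcp_pos: [143.6, 582.6, 250.3]
ee_rot: [-0.0, 0.644, 0.765, -0.0]
force: [0.1, -0.4, -0.2]
opening: 85.5
grip_force: 0.0
```

Emit:
step_arm(
  xyz=[
    [-0.8,0.6,0],
    [-0.8,0.6,0],
    [-0.8,0.6,0],
    [-0.8,0.6,0],
    [-0.8,0.6,0],
    [-0.8,0.5,0],
    [-0.8,0,0],
    [-0.8,0,0],
    [-0.8,0,0],
    [-0.8,0,0],
    [-0.8,0,0],
    [-0.8,0,0],
  ],
  dr=[
    [0,0,0],
    [0,0,0],
    [0,0,0],
    [0,0,0],
    [0,0,0],
    [0,0,0],
    [0,0,0],
    [0,0,0],
    [0,0,0],
    [0,0,0],
    [0,0,0],
    [0,0,0],
  ],
  grip=[-1,-1,-1,-1,-1,-1,-1,-1,-1,-1,-1,-1],
)

```text
time: 2.82
tcp_pos: [349.1, 227.8, 250.5]
ee_rot: [0.0, 0.642, 0.767, 0.0]
force: [0.6, 0.4, -0.3]
opening: 85.6
grip_force: 0.0
```

Emit:
step_arm(
  xyz=[
    [-0.8,0,0],
    [-0.8,0,0],
    [-0.8,0,0],
    [-0.8,0,0],
    [-0.8,0,0],
    [-0.8,0,0],
    [-0.8,0,0],
    [-0.8,0,0],
    [-0.8,0,0],
    [-0.8,0,0],
    [-0.8,0,0],
    [0,0,0],
  ],
  dr=[
    [0,0,0],
    [0,0,0],
    [0,0,0],
    [0,0,0],
    [0,0,0],
    [0,0,0],
    [0,0,0],
    [0,0,0],
    [0,0,0],
    [0,0,0],
    [0,0,0],
    [0,0,0],
  ],
  grip=[-1,-1,-1,-1,-1,-1,-1,-1,-1,-1,-1,-1],
)

```text
time: 3.82
tcp_pos: [411.2, -121.6, 249.7]
ee_rot: [0.0, 0.644, 0.765, -0.001]
force: [-0.4, 1.1, -0.2]
opening: 85.4
grip_force: 0.0
```

Emit:
step_arm(
  xyz=[
    [-0.8,0,0],
    [-0.8,0,0],
    [-0.8,0.05,0],
    [-0.8,0,0.4],
    [-0.8,0,0.6],
    [-0.8,0,0.6],
    [-0.6,0,0.6],
    [-0.4,0,0.5],
    [0,0,0.5],
    [0,0,0],
  ],
  dr=[
    [0,0,0],
    [0,0,0],
    [0,0,0],
    [0,0,0],
    [0,0,0],
    [0,0,0],
    [0,0,0],
    [0,0,0],
    [0,0,0],
    [0,0,0],
  ],
  grip=[-1,-1,-1,-1,-1,-1,-1,-1,-1,-1],
)

```text
time: 4.65
tcp_pos: [452.2, -344.1, 116.7]
ee_rot: [-0.004, 0.642, 0.766, 0.0]
force: [-0.5, 0.0, -1.9]
opening: 85.3
grip_force: 0.0
```

```bash
python3 - <<'E'
from h import *
T=snap('top');S=snap('side');print(sense()['tcp_pos'].round(1) if hasattr(sense()['tcp_pos'],'round') else sense()['tcp_pos'])
a=T['pixels'][200:310,380:480,::-1]; b=S['pixels'][290:410,250:370,::-1]
a=cv2.resize(a,(400,440),interpolation=2);b=cv2.resize(b,(440,440),interpolation=2)
cv2.imwrite('pics/ap.png',np.hstack([a[:,:355],b]))
E
```

```text
[ 453.8 -344.5  121.9]
```

View pics/ap.png

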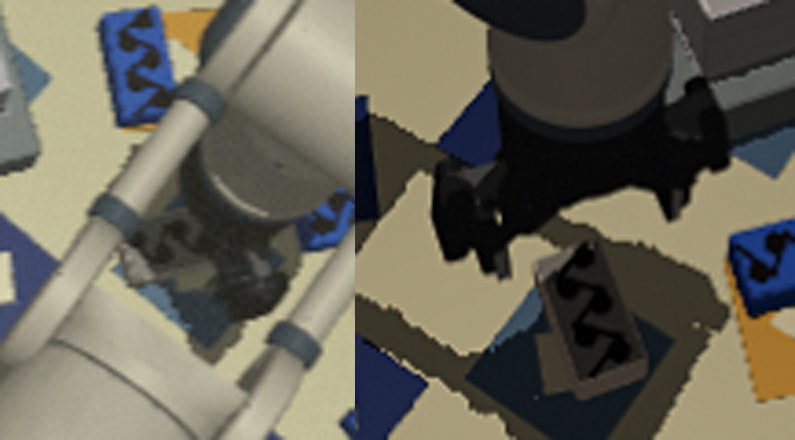

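The left half shows the gripper hiding most of the stamp. In the right half the white stamp, centred near (590,315), lies between the jaws and lines up with them. I descend and grip.

Emit:
step_arm(
  xyz=[
    [-0.15,0,0.5],
    [0,0,0.6],
    [0,0,0.6],
    [0,0,0.4],
    [0,0,0.25],
    [0,0,0],
    [0,0,0],
    [0,0,0],
  ],
  dr=[
    [0,0,0],
    [0,0,0],
    [0,0,0],
    [0,0,0],
    [0,0,0],
    [0,0,0],
    [0,0,0],
    [0,0,0],
  ],
  grip=[-1,-1,-1,-1,-1,-1,-1,-1],
  squeeze=40,
)

```text
time: 5.42
tcp_pos: [456.2, -351.8, 30.8]
ee_rot: [0.002, 0.642, 0.767, -0.0]
force: [1.0, 0.0, -0.5]
opening: 85.8
grip_force: 0.0
```

Emit:
step_arm(
  xyz=[
    [0,0,0],
    [0,0,0],
    [0,0,0],
    [0,0,0],
    [0,0,0],
    [0,0,0],
    [0,0,0],
    [0,0,0],
    [0,0,0],
    [0,0,0],
    [0,0,0],
    [0,0,0],
  ],
  dr=[
    [0,0,0],
    [0,0,0],
    [0,0,0],
    [0,0,0],
    [0,0,0],
    [0,0,0],
    [0,0,0],
    [0,0,0],
    [0,0,0],
    [0,0,0],
    [0,0,0],
    [0,0,0],
  ],
  grip=[0.3,0.5,0.5,0.5,0.5,0.5,0.5,0.5,0.5,0.5,0.5,0.5],
)

```text
time: 6.42
tcp_pos: [455.4, -351.5, 29.1]
ee_rot: [0.001, 0.642, 0.767, -0.0]
force: [-0.0, 0.4, 4.8]
opening: 41.6
grip_force: 43.0
```

Emit:
step_arm(
  xyz=[
    [0,0,-0.3],
    [0,0,-0.6],
    [0,0,-0.7],
    [0,0,-0.7],
    [0,0,-0.7],
    [0,0,-0.6],
    [0,0,-0.4],
    [0.2,0,0],
    [0.4,0,0],
    [0.4,0,0],
    [0,0,0],
    [0,0,0],
  ],
  dr=[
    [0,0,0],
    [0,0,0],
    [0,0,0],
    [0,0,0],
    [0,0,0],
    [0,0,0],
    [0,0,0],
    [0,0,0],
    [0,0,0],
    [0,0,0],
    [0,0,0],
    [0,0,0],
  ],
  grip=[0.5,0.5,0.5,0.5,0.5,0.5,0.5,0.5,0.5,0.5,0.5,0.5],
)

```text
time: 7.42
tcp_pos: [447.6, -310.8, 186.9]
ee_rot: [-0.001, 0.641, 0.767, -0.0]
force: [0.6, -0.3, -1.6]
opening: 41.0
grip_force: 42.2
```

Emit:
step_arm(
  xyz=[
    [0.5,0.3,0],
    [0.7,0.4,0],
    [0.7,0.4,0],
    [0.7,0.4,0],
    [0.7,0.4,0],
    [0.7,0.4,0],
    [0.7,0.4,0],
    [0.7,0.4,0],
    [0.7,0.4,0],
    [0.7,0.3,0],
    [0.4,0.2,0],
    [0,0,0],
  ],
  dr=[
    [0,0,0],
    [0,0,0],
    [0,0,0],
    [0,0,0],
    [0,0,0],
    [0,0,0],
    [0,0,0],
    [0,0,0],
    [0,0,0],
    [0,0,0],
    [0,0,0],
    [0,0,0],
  ],
  grip=[0.5,0.5,0.5,0.5,0.5,0.5,0.5,0.5,0.5,0.5,0.5,0.5],
)

```text
time: 8.42
tcp_pos: [555.2, 3.0, 186.9]
ee_rot: [-0.001, 0.64, 0.768, 0.0]
force: [-0.6, 0.3, -1.3]
opening: 41.1
grip_force: 42.3
```

```bash
python3 - <<'E'
from h import *
S=snap('side');s=sense();print(s['tcp_pos'],s['ee_rot'],s['opening'],s['force'])
p=np.array(s['tcp_pos']);u=proj(S,[p])[0];print(u)
x0,y0=int(u[0])-75,int(u[1])-55
b=S['pixels'][y0:y0+150,x0:x0+190,::-1];print(x0,y0)
cv2.imwrite('pics/lift.png',cv2.resize(b,None,fx=4,fy=4,interpolation=2))
E
```

```text
[554.86325414   1.13769952 186.99988927] [-7.01033778e-04  6.40757710e-01  7.67742597e-01 -6.08411681e-04] 41.065823711020066 [-0.71754181  0.4311232  -1.848811  ]
[329.79957831 191.77070077]
254 136
```

View pics/lift.png

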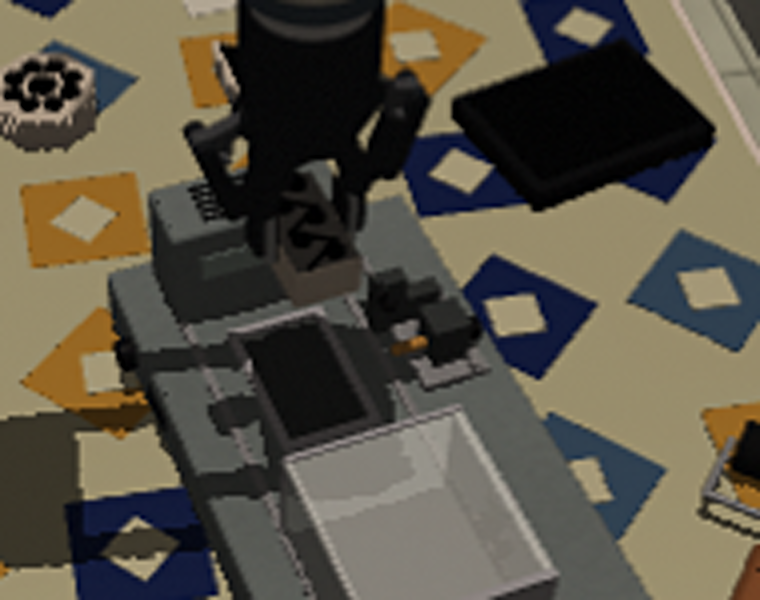

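The stamp is held upright, with its near end at crop (285–360, 265–303) above the tray. I will solve for its offset along the jaws, and refine the lip corners.

```bash
python3 - <<'E'
from h import *
S=snap('side');p=np.array(sense()['tcp_pos']);a=.176+.0
ex=np.array([np.cos(a),np.sin(a),0]);ey=np.array([-ex[1],ex[0],0])
sc=lambda X:((proj(S,X)-[254,136])*4).round().tolist()
for d in (-6,0,6):
    c=p+d*ey
    print(d,'botnear(-x,+x)',sc([c-21*ex-39*ey-[0,0,28],c+21*ex-39*ey-[0,0,28]]),'top',sc([c-21*ex-39*ey,c+21*ex-39*ey]))
for D in ([558.3,0.3,0],[559.5,2.6,0]):
    D=np.array(D);print('lip',sc([D+i*32*ex+j*51*ey+[0,0,56] for i,j in ((-1,1),(1,1),(1,-1),(-1,-1))]))
E
```

```text
-6 botnear(-x,+x) [[297.0, 322.0], [366.0, 303.0]] top [[298.0, 288.0], [368.0, 269.0]]
0 botnear(-x,+x) [[293.0, 315.0], [362.0, 296.0]] top [[294.0, 280.0], [364.0, 261.0]]
6 botnear(-x,+x) [[289.0, 307.0], [358.0, 289.0]] top [[290.0, 273.0], [360.0, 254.0]]
lip [[229.0, 330.0], [322.0, 305.0], [384.0, 419.0], [286.0, 448.0]]
lip [[230.0, 327.0], [323.0, 302.0], [385.0, 416.0], [288.0, 445.0]]
```

Emit:
step_arm(
  xyz=[
    [-0.09,0.08,0.3],
    [0,0,0.5],
    [0,0,0.6],
    [0,0,0.5],
    [0,0,0.3],
    [0,0,0.15],
    [0,0,0],
    [0,0,0],
    [0,0,0],
  ],
  dr=[
    [0,0,0],
    [0,0,0],
    [0,0,0],
    [0,0,0],
    [0,0,0],
    [0,0,0],
    [0,0,0],
    [0,0,0],
    [0,0,0],
  ],
  grip=[0.5,0.5,0.5,0.5,0.5,0.5,0.5,0.5,0.5],
)

```text
time: 9.27
tcp_pos: [559.4, -3.5, 95.9]
ee_rot: [0.001, 0.642, 0.767, 0.001]
force: [0.2, 0.4, 0.0]
opening: 41.1
grip_force: 42.3
```

```bash
python3 - <<'E'
from h import *
S=snap('side');s=sense();print(s['tcp_pos'],s['force'])
x0,y0=285,180
b=S['pixels'][y0:y0+100,x0:x0+100,::-1]
cv2.imwrite('pics/over.png',cv2.resize(b,None,fx=6,fy=6,interpolation=2))
E
```

```text
[559.42882636  -3.32589245  96.07218392] [ 0.25085008 -0.82473583 -0.56514315]
```

View pics/over.png

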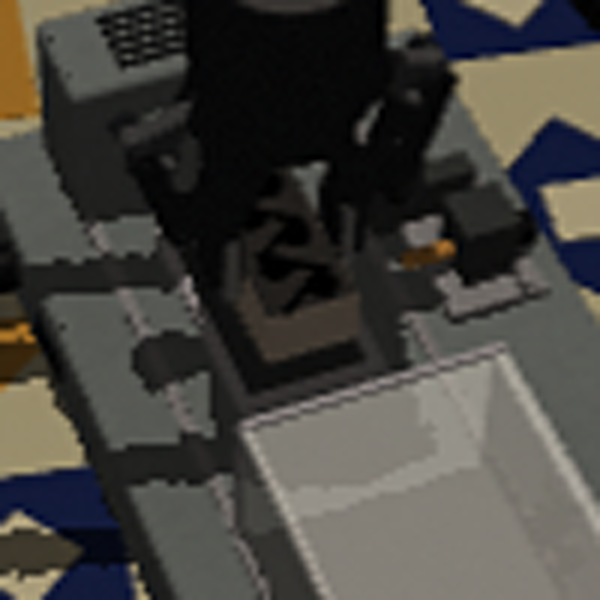

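```bash
python3 - <<'E'
from h import *
S=snap('side');a=.177
ex=np.array([np.cos(a),np.sin(a),0]);ey=np.array([-ex[1],ex[0],0]);D=np.array([558.3,.3,0])
for z in (66,68,70):
  for uv in ((270,362),(362,340)):
    X=atz(S,np.array(uv)/6+[285,180],z)-D; print(z,uv,'rel',(X@ex).round(1),(X@ey).round(1))
sc=lambda X:((proj(S,X)-[285,180])*6).round().tolist()
print(sc([D-27*ex-46*ey+[0,0,50],D+27*ex-46*ey+[0,0,50],D-32*ex-51*ey+[0,0,56],D+32*ex-51*ey+[0,0,56]]))
p=np.array(sense()['tcp_pos'])-D;print(p@ex,p@ey)
E
```

```text
66 (270, 362) rel -16.6 -40.1
66 (362, 340) rel 22.7 -42.5
68 (270, 362) rel -17.2 -41.6
68 (362, 340) rel 21.9 -44.0
70 (270, 362) rel -17.8 -43.1
70 (362, 340) rel 21.2 -45.5
[[251.0, 404.0], [373.0, 368.0], [244.0, 408.0], [390.0, 365.0]]
0.4447890801622685 -3.675678884856846
```

Here the stamp's near lower edge is at (270,362)–(362,340), inside the tray's near inner edge at (251,404)–(373,368). I shift it 3 mm and lower it.

Emit:
step_arm(
  xyz=[
    [0.08,-0.03,0],
    [0,0,0.1],
    [0,0,0.1],
    [0,0,0.1],
    [0,0,0.1],
    [0,0,0],
    [0,0,0],
  ],
  dr=[
    [0,0,0],
    [0,0,0],
    [0,0,0],
    [0,0,0],
    [0,0,0],
    [0,0,0],
    [0,0,0],
  ],
  grip=[0.5,0.5,0.5,0.5,0.5,0.5,0.5],
)

```text
time: 9.95
tcp_pos: [556.7, -0.1, 79.0]
ee_rot: [0.0, 0.642, 0.767, 0.0]
force: [-2.8, 0.9, 6.4]
opening: 41.3
grip_force: 43.1
```

Emit:
step_arm(
  xyz=[
    [0,0,0],
    [0,0,0],
    [0,0,0],
    [0,0,0],
    [0,0,0],
    [0,0,0],
    [0,0,-0.2],
    [0,0,-0.4],
    [0,0,-0.6],
    [0,0,-0.7],
    [0,0,-0.7],
    [0,0,-0.5],
  ],
  dr=[
    [0,0,0],
    [0,0,0],
    [0,0,0],
    [0,0,0],
    [0,0,0],
    [0,0,0],
    [0,0,0],
    [0,0,0],
    [0,0,0],
    [0,0,0],
    [0,0,0],
    [0,0,0],
  ],
  grip=[0,-0.1,-0.2,-0.25,-0.3,-0.3,-0.3,-0.3,-0.3,-0.3,-0.3,-0.3],
)

```text
time: 10.95
tcp_pos: [557.2, -0.2, 206.0]
ee_rot: [0.001, 0.642, 0.767, 0.001]
force: [-0.6, -0.2, 0.6]
opening: 55.0
grip_force: 0.0
```

Emit:
step_arm(
  xyz=[
    [-0.4,0,0],
    [-0.7,0,0],
    [-0.8,0,0],
    [-0.8,0,0],
    [-0.8,0,0],
    [-0.8,0,0],
    [-0.8,0,0],
    [-0.8,0,0],
    [-0.6,0,0],
    [-0.3,0,0],
    [0,0,0],
  ],
  dr=[
    [0,0,0],
    [0,0,0],
    [0,0,0],
    [0,0,0],
    [0,0,0],
    [0,0,0],
    [0,0,0],
    [0,0,0],
    [0,0,0],
    [0,0,0],
    [0,0,0],
  ],
  grip=[0.5,1,1,1,1,1,1,1,1,1,1],
)

```text
time: 11.87
tcp_pos: [604.5, -270.3, 202.0]
ee_rot: [-0.0, 0.643, 0.766, -0.0]
force: [1.0, 0.6, -0.8]
opening: -0.2
grip_force: 0.0
```

```bash
python3 - <<'E'
from h import *
T=snap('top');S=snap('side');s=sense();print(s['tcp_pos'],s['opening'])
a=T['pixels'][170:270,230:340,::-1]; b=S['pixels'][180:280,285:385,::-1]
f=lambda i:cv2.resize(i,None,fx=3.7,fy=3.7,interpolation=2)
cv2.imwrite('pics/tray.png',np.hstack([f(a),f(b)]))
a=.177
ex=np.array([np.cos(a),np.sin(a),0]);ey=np.array([-ex[1],ex[0],0]);D=np.array([558.3,.3,0])
print((np.array(s['tcp_pos'])-D)@ey,(np.array(s['tcp_pos'])-D)@ex)
E
```

```text
[ 604.70392533 -267.2483754   202.36944581] -0.06444929530244986
-271.53896928373086 -1.430253014614273
```

View pics/tray.png

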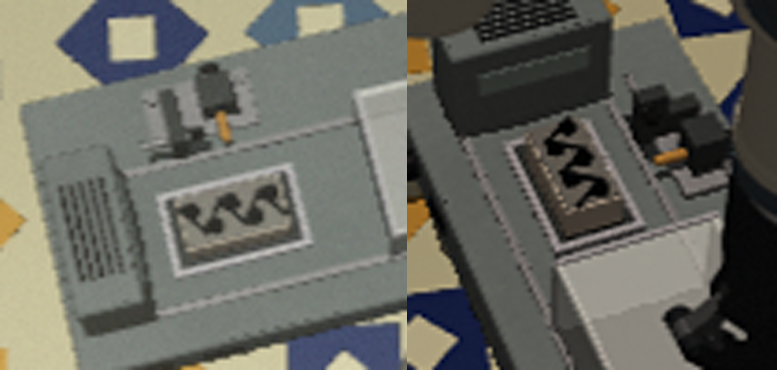

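The stamp lies flat in the tray: left view (235,218), right view (580,185), inside the lip on all sides. I lower the closed fingers behind the guard.

Emit:
step_arm(
  xyz=[
    [0,0,0.4],
    [0,0,0.6],
    [0,0,0.6],
    [0,0,0.6],
    [0,0,0.4],
    [0,0,0.1],
    [0,0,0],
    [0.2,0,0],
    [0.2,0,0],
    [0.1,0,0],
    [0,0,0],
  ],
  dr=[
    [0,0,0],
    [0,0,0],
    [0,0,0],
    [0,0,0],
    [0,0,0],
    [0,0,0],
    [0,0,0],
    [0,0,0],
    [0,0,0],
    [0,0,0],
    [0,0,0],
  ],
  grip=[1,1,1,1,1,1,1,1,1,1,1],
)

```text
time: 12.88
tcp_pos: [601.8, -247.0, 96.1]
ee_rot: [0.001, 0.641, 0.767, 0.0]
force: [-0.3, -0.9, -0.1]
opening: 0.1
grip_force: 0.0
```

Emit:
step_arm(
  xyz=[
    [0.05,0,0],
    [0.05,0,0],
    [0.05,0,0],
    [0.05,0,0],
    [0.05,0,0],
    [0.05,0,0],
  ],
  dr=[
    [0,0,0],
    [0,0,0],
    [0,0,0],
    [0,0,0],
    [0,0,0],
    [0,0,0],
  ],
  grip=[1,1,1,1,1,1],
)

```text
time: 13.38
tcp_pos: [599.0, -236.3, 94.1]
ee_rot: [-0.0, 0.642, 0.767, -0.0]
force: [0.5, -0.6, 0.4]
opening: 0.1
grip_force: 0.0
```

Emit:
step_arm(
  xyz=[
    [0.05,0,0],
    [0.05,0,0],
    [0.05,0,0],
    [0.05,0,0],
    [0.05,0,0],
    [0.05,0,0],
    [0.05,0,0],
    [0.05,0,0],
  ],
  dr=[
    [0,0,0],
    [0,0,0],
    [0,0,0],
    [0,0,0],
    [0,0,0],
    [0,0,0],
    [0,0,0],
    [0,0,0],
  ],
  grip=[1,1,1,1,1,1,1,1],
)

```text
time: 14.05
tcp_pos: [596.1, -220.5, 94.2]
ee_rot: [-0.0, 0.642, 0.767, -0.0]
force: [-0.2, -2.5, -0.3]
opening: -0.0
grip_force: 0.0
```

Emit:
step_arm(
  xyz=[
    [0.08,0,0],
    [0.12,0,0],
    [0.16,0,0],
    [0.2,0,0],
    [0.2,0,0],
    [0.2,0,0],
    [0.2,0,0],
    [0.2,0,0],
    [0.2,0,0],
    [0.2,0,0],
    [0.2,0,0],
    [0.2,0,0],
  ],
  dr=[
    [0,0,0],
    [0,0,0],
    [0,0,0],
    [0,0,0],
    [0,0,0],
    [0,0,0],
    [0,0,0],
    [0,0,0],
    [0,0,0],
    [0,0,0],
    [0,0,0],
    [0,0,0],
  ],
  grip=[1,1,1,1,1,1,1,1,1,1,1,1],
)

```text
time: 15.05
tcp_pos: [580.9, -134.8, 94.3]
ee_rot: [0.0, 0.642, 0.767, -0.0]
force: [0.5, -2.3, -0.8]
opening: 0.1
grip_force: 0.0
```

Emit:
step_arm(
  xyz=[
    [0.12,0,0],
    [0.08,0,0],
    [0.05,0,0],
    [0.05,0,0],
    [0.05,0,0],
    [0,0,0],
  ],
  dr=[
    [0,0,0],
    [0,0,0],
    [0,0,0],
    [0,0,0],
    [0,0,0],
    [0,0,0],
  ],
  grip=[1,1,1,1,1,1],
)

```text
time: 15.55
tcp_pos: [578.6, -121.6, 94.4]
ee_rot: [-0.0, 0.642, 0.767, 0.0]
force: [-0.0, -0.7, 1.1]
opening: -0.2
grip_force: 0.0
```

Emit:
step_arm(
  xyz=[
    [0.04,0,0],
    [0.04,0,0],
    [0.04,0,0],
    [0.04,0,0],
    [0.04,0,0],
    [0.04,0,0],
    [0.04,0,0],
    [0.04,0,0],
  ],
  dr=[
    [0,0,0],
    [0,0,0],
    [0,0,0],
    [0,0,0],
    [0,0,0],
    [0,0,0],
    [0,0,0],
    [0,0,0],
  ],
  grip=[1,1,1,1,1,1,1,1],
)

```text
time: 16.22
tcp_pos: [576.3, -109.1, 94.3]
ee_rot: [0.0, 0.642, 0.767, 0.0]
force: [1.2, -2.3, 1.4]
opening: 0.4
grip_force: 0.0
```

Emit:
step_arm(
  xyz=[
    [0.03,0,0],
    [0.03,0,0],
    [0.03,0,0],
    [0.03,0,0],
    [0.03,0,0],
    [0.03,0,0],
  ],
  dr=[
    [0,0,0],
    [0,0,0],
    [0,0,0],
    [0,0,0],
    [0,0,0],
    [0,0,0],
  ],
  grip=[1,1,1,1,1,1],
)

```text
time: 16.72
tcp_pos: [575.0, -102.1, 94.3]
ee_rot: [0.0, 0.642, 0.767, -0.0]
force: [1.3, -2.1, 1.0]
opening: -0.1
grip_force: 0.0
```

Emit:
step_arm(
  xyz=[
    [0.03,0,0],
    [0.03,0,0],
    [0.03,0,0],
    [0.03,0,0],
  ],
  dr=[
    [0,0,0],
    [0,0,0],
    [0,0,0],
    [0,0,0],
  ],
  grip=[1,1,1,1],
)

```text
time: 17.05
tcp_pos: [574.2, -97.7, 94.3]
ee_rot: [0.0, 0.642, 0.767, -0.0]
force: [1.0, -5.4, 0.5]
opening: 0.2
grip_force: 0.0
```

Emit:
step_arm(
  xyz=[
    [0.03,0,0],
    [0.03,0,0],
    [0.03,0,0],
  ],
  dr=[
    [0,0,0],
    [0,0,0],
    [0,0,0],
  ],
  grip=[1,1,1],
)

```text
time: 17.3
tcp_pos: [573.7, -95.1, 94.4]
ee_rot: [0.001, 0.642, 0.767, -0.001]
force: [1.7, -7.3, -0.1]
opening: 0.3
grip_force: 0.0
```

Emit:
step_arm(
  xyz=[
    [0.03,0,0],
    [0.03,0,0],
    [0.03,0,0],
  ],
  dr=[
    [0,0,0],
    [0,0,0],
    [0,0,0],
  ],
  grip=[1,1,1],
)

```text
time: 17.55
tcp_pos: [573.1, -91.9, 94.4]
ee_rot: [0.001, 0.642, 0.767, -0.001]
force: [1.3, -8.2, 0.2]
opening: 0.0
grip_force: 0.0
```

Emit:
step_arm(
  xyz=[
    [0.03,0,0],
    [0.03,0,0],
    [0.03,0,0],
  ],
  dr=[
    [0,0,0],
    [0,0,0],
    [0,0,0],
  ],
  grip=[1,1,1],
)

```text
time: 17.8
tcp_pos: [572.5, -88.6, 94.4]
ee_rot: [0.001, 0.642, 0.766, -0.001]
force: [2.2, -10.0, -0.8]
opening: 0.1
grip_force: 0.0
```

Emit:
step_arm(
  xyz=[
    [0.03,0,0],
    [0.03,0,0],
    [0.03,0,0],
  ],
  dr=[
    [0,0,0],
    [0,0,0],
    [0,0,0],
  ],
  grip=[1,1,1],
)

```text
time: 18.05
tcp_pos: [571.9, -85.5, 94.4]
ee_rot: [0.002, 0.642, 0.766, -0.001]
force: [2.8, -12.5, -1.5]
opening: -0.1
grip_force: 0.0
```

Emit:
step_arm(
  xyz=[
    [0.02,0,0],
    [0.02,0,0],
    [0.02,0,0],
  ],
  dr=[
    [0,0,0],
    [0,0,0],
    [0,0,0],
  ],
  grip=[1,1,1],
)

```text
time: 18.3
tcp_pos: [571.6, -83.5, 94.5]
ee_rot: [0.002, 0.643, 0.766, -0.001]
force: [2.7, -10.9, -0.4]
opening: 0.2
grip_force: 0.0
```

Emit:
step_arm(
  xyz=[
    [0.02,0,0],
    [0.02,0,0],
    [0.02,0,0],
  ],
  dr=[
    [0,0,0],
    [0,0,0],
    [0,0,0],
  ],
  grip=[1,1,1],
)

```text
time: 18.55
tcp_pos: [571.0, -80.8, 94.5]
ee_rot: [0.002, 0.643, 0.766, -0.001]
force: [1.7, -9.1, -0.2]
opening: 0.1
grip_force: 0.0
```

Emit:
step_arm(
  xyz=[
    [0.02,0,0],
    [0.01,0,0],
  ],
  dr=[
    [0,0,0],
    [0,0,0],
  ],
  grip=[1,1],
)

```text
time: 18.72
tcp_pos: [570.8, -79.5, 94.5]
ee_rot: [0.002, 0.642, 0.766, -0.001]
force: [1.7, -10.4, -0.8]
opening: 0.3
grip_force: 0.0
```

Emit:
step_arm(
  xyz=[
    [0.01,0,0],
    [0.01,0,0],
  ],
  dr=[
    [0,0,0],
    [0,0,0],
  ],
  grip=[1,1],
)

```text
time: 18.88
tcp_pos: [570.7, -78.8, 94.5]
ee_rot: [0.002, 0.642, 0.766, -0.001]
force: [2.5, -10.1, -0.6]
opening: -0.1
grip_force: 0.0
```

Emit:
step_arm(
  xyz=[
    [0.01,0,0],
    [0.01,0,0],
  ],
  dr=[
    [0,0,0],
    [0,0,0],
  ],
  grip=[1,1],
)

```text
time: 19.05
tcp_pos: [570.5, -77.9, 94.4]
ee_rot: [0.002, 0.642, 0.766, -0.001]
force: [1.3, -9.7, -1.0]
opening: -0.2
grip_force: 0.0
```

```bash
python3 - <<'E'
from h import *
T=snap('top');S=snap('side');s=sense();print(s['tcp_pos'],s['force'])
a=T['pixels'][170:270,230:330,::-1]; b=S['pixels'][180:280,295:395,::-1]
f=lambda i:cv2.resize(i,None,fx=4,fy=4,interpolation=2)
cv2.imwrite('pics/latch.png',np.hstack([f(a),f(b)]))
E
```

```text
[570.48551374 -77.6501577   94.39600887] [ 2.67339124 -8.77640158  0.05205495]
```

View pics/latch.png

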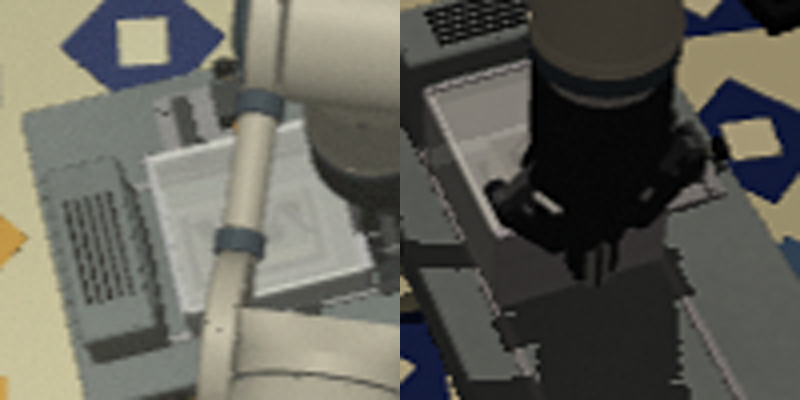

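The arm hides the pawl, but its knob at left view (225,68) sits about 2 px outward of its rest place, so it has not snapped yet. I continue in fine steps.

Emit:
step_arm(
  xyz=[
    [0.02,0,0],
    [0.01,0,0],
  ],
  dr=[
    [0,0,0],
    [0,0,0],
  ],
  grip=[1,1],
)

```text
time: 19.32
tcp_pos: [570.3, -76.2, 94.4]
ee_rot: [0.001, 0.642, 0.766, -0.001]
force: [0.5, -7.4, -1.2]
opening: -0.2
grip_force: 0.0
```

```bash
cat > k.py <<'E'
from h import *
def knob(im):
    g=im[178:200,280:292].astype(float).mean(2)
    return g[:14].min(1).round().astype(int).tolist()
T=snap('top');s=sense();print(np.round(s['tcp_pos'],1),np.round(s['force'],1))
print('ref',knob(cv2.imread('pics/top1.png')));print('now',knob(T['pixels']))
print([(np.round(d['box'],1).tolist(),round(d['p'],2)) for d in spot_in('pawl','top')][:2])
E
python3 k.py
```

```text
[570.2 -75.9  94.4] [-0.  -5.8 -0.7]
ref [69, 68, 68, 70, 69, 68, 71, 101, 115, 51, 43, 45, 67, 67]
now [62, 61, 54, 60, 56, 61, 59, 50, 42, 36, 36, 55, 67, 71]
[]
```

Emit:
step_arm(
  xyz=[
    [0.01,0,0],
    [0.01,0,0],
  ],
  dr=[
    [0,0,0],
    [0,0,0],
  ],
  grip=[1,1],
)

```text
time: 19.58
tcp_pos: [570.0, -74.8, 94.4]
ee_rot: [0.001, 0.642, 0.767, -0.001]
force: [2.6, -6.1, 0.2]
opening: -0.1
grip_force: 0.0
```

```bash
python3 k.py; python3 -c "
import cv2
from h import *
a=cv2.resize(cv2.imread('pics/latch.png')[:,:400],(100,100),interpolation=cv2.INTER_AREA)
print(a[8:30,50:62].astype(float).mean(2)[:14].min(1).round())"
```

```text
[570.  -74.8  94.3] [ 2.  -5.8  0. ]
ref [69, 68, 68, 70, 69, 68, 71, 101, 115, 51, 43, 45, 67, 67]
now [62, 63, 63, 61, 62, 57, 58, 64, 65, 46, 42, 45, 70, 71]
[]
[63. 61. 59. 60. 57. 63. 64. 56. 41. 38. 40. 61. 69. 73.]
```

The knob profile now matches its rest state and the force has dropped, so the pawl has snapped. I back off gently and verify.

Emit:
step_arm(
  xyz=[
    [-0.03,0,0],
    [-0.05,0,0],
    [-0.1,0,0],
    [-0.3,0,0],
    [-0.6,0,0],
    [-0.7,0,0],
    [-0.7,0,0],
    [-0.6,0,-0.3],
    [-0.3,0,-0.8],
    [0,0,-0.8],
    [0,0,-0.6],
    [0,0,0],
  ],
  dr=[
    [0,0,0],
    [0,0,0],
    [0,0,0],
    [0,0,0],
    [0,0,0],
    [0,0,0],
    [0,0,0],
    [0,0,0],
    [0,0,0],
    [0,0,0],
    [0,0,0],
    [0,0,0],
  ],
  grip=[1,1,1,1,1,1,1,1,1,1,1,1],
)

```text
time: 20.68
tcp_pos: [595.6, -208.9, 201.6]
ee_rot: [0.005, 0.642, 0.767, 0.002]
force: [0.5, -0.2, 0.4]
opening: 0.1
grip_force: 0.0
```

Emit:
step_arm(
  xyz=[
    [-0.4,0,0],
    [-0.7,0,0],
    [-0.8,0,0],
    [-0.8,0,0],
    [-0.8,0,0],
    [-0.6,0,0],
    [-0.3,0,0],
    [0,0,0],
  ],
  dr=[
    [0,0,0],
    [0,0,0],
    [0,0,0],
    [0,0,0],
    [0,0,0],
    [0,0,0],
    [0,0,0],
    [0,0,0],
  ],
  grip=[1,1,1,1,1,1,1,1],
)

```text
time: 21.35
tcp_pos: [623.5, -384.2, 190.6]
ee_rot: [-0.002, 0.643, 0.766, -0.001]
force: [0.2, -0.3, -0.4]
opening: -0.1
grip_force: 0.0
```

```bash
python3 k.py; python3 - <<'E'
from h import *
T=snap('top');S=snap('side')
a=T['pixels'][165:275,230:340,::-1]; b=S['pixels'][175:285,290:380,::-1]
f=lambda i:cv2.resize(i,None,fx=4,fy=4,interpolation=2)
cv2.imwrite('pics/fin.png',np.hstack([f(a),f(b)]))
E
```

```text
[ 623.8 -382.2  191.2] [-0.4  1.   0.3]
ref [69, 68, 68, 70, 69, 68, 71, 101, 115, 51, 43, 45, 67, 67]
now [73, 73, 71, 72, 75, 74, 75, 105, 119, 53, 43, 47, 73, 74]
[]
```

View pics/fin.png

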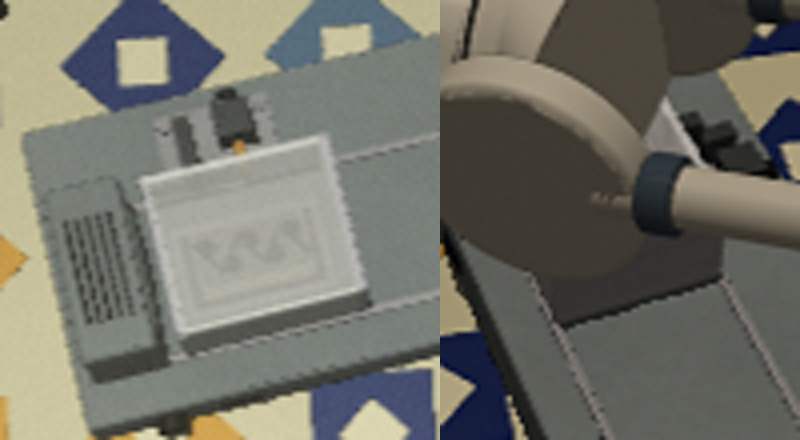

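The guard is closed over the stamp: its front top corner at (143,180) is past the pre-click position. The pawl knob at (225,95) is back at rest, and the guard held after the arm withdrew.

```bash
python3 -c "
from workcell import *
print(job_done())"
```

```text
the job is handed in; nothing more can be done
None
```

The oblong stamp lies flat in the tray and the guard is latched shut over it; the highest push I read was about 12.5 N, the guard stayed put once the arm withdrew, and the job was handed in at about 21 s.

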